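# Set a spring-return hook rule against a stop and lock it

### The arm

A 7-joint arm with a two-finger parallel gripper is mounted at the origin on a cart in front of the work surface, level with it; the furniture and walls round the work are solid. World frame = base frame: x ahead of the robot, y to its left, z up, the work surface at z = 0. Lengths are in m, angles in rad, forces in N, time in s.
With the tool pointing down it reaches from about 0.4 to 0.85 m from the base axis. Payload 10.4 kg.
Tool frame: the origin (TCP) lies midway between the tips of the shut fingers; the grasp point (between the pads) lies 19 mm behind it; z points along the fingers, y is the line along which they close (so a half turn about z gives the same grasp; the last joint's range is limited). The gripper opens to 87 mm and grips with 3 to 60 N. Pads are 19 mm wide; open, the fingers measure 117 mm over their backs; the gripper's body (75 mm by 190 mm) begins 51 mm behind the grasp point.
Start: joints at [-1.157, 0.332, -0.065, 1.46, 0.022, 1.35, -0.088], TCP at [0.264, 0.566, 0.223] pointing down, gripper open.
Joint ranges: [-2.6, 2.6], [-0.5, 2.12], [-1.47, 1.34], [0.16, 2.42], [-1.27, 4.41], [0.06, 2.06], [-2.6, 2.6]. Speed limits (rad/s): [2.22, 2.22, 2.79, 2.79, 3.14, 3.14, 3.14].

### API

Orientations are given as a unit quaternion [x, y, z, w].
In Python, from bench import sensors, eyes, order gives the robot as it stands.
- The arm moves only by the tool arm_command, never from a script. Its argument "steps" is a list of rows, each an object with "rot": the turn, a rotation vector about the world's x, y, z in degrees, a list of three; "slide": the shift along the world's x, y, z in m, a list of three; "grip": the opening, from 0 (shut) to 1 (fully open). A call has exactly 8 rows; each row shifts and turns the commanded pose from where the row before left it; what a row does not reach is not made up. A row lasts 1/8 s, in which the tool goes at most 62.5 mm and 10.7 degrees, less where a joint would pass 70% of its speed; a pose out of reach is approached as far as the arm can. A call with a gripper value outside its range is refused whole. The fingers move at their own pace and stop on an object; "newtons" is the grip in N (left out, the last holds). Time passes only in rows, so rows that do not move let the fingers close, or fill a call up. It gives the time, the measured TCP pose, the force, the opening and the grip force at its end, in the units of the state.
- sensors.read_state(): the state, without advancing time (a new reading comes with each control period).
- eyes.camera(name): name is "side" or "top" or "wrist"; returns a dict with "pixels" (384x512x3 uint8, red, green, blue), "intrinsics" (3x3 intrinsics, pixels), "k1" (the pictures are not rectified: a ray, as slopes to the right and down, at radius r is drawn at 1 + k1 r^2 times it, then the intrinsics apply), "pose" (4x4, takes a point from camera to world coordinates). Camera axes: x right, y down, z forward; pixel columns grow to the right and rows downward; lengths in m; the calibration is good to about 2 mm. A picture is of the moment at which its call begins. There is no depth.
- order.close_job(): hands the job in; it is judged then, once.
Trained networks look in a picture, given as the dict that the camera call returned (one of the last four; its "shot" number tells which), for a name from the list of things; names that differ only in an ending like _2 or _b are one class to them, and where a whole thing is asked for, a point or a joint stands for the part that bears it (a point fixed in the world has none). Each returns a list of dicts, best first, with "conf" (0 to 1); they miss things now and then, are a little off and sometimes report something else, mostly with a low value. They report only what shows in the picture. A call takes as long as a camera call.
- eyes.look_for(name, picture): "bbox" ([left, top, right, bottom] in pixels, round what is visible of it).
The state is a dict: "time": time; "joint_positions": joint angles; "joint_vel": joint speeds; "joint_torque": joint torques, N m; "ee_pos": TCP position; "eef_rot": TCP orientation; "ft_force": force on the tool from outside, world axes, zero at the start; "torque": the same for the moment, N m; "width": finger opening in m; "grip_force": force on a finger pad.
Only numpy, scipy, OpenCV 4.12 (cv2) and the standard library are available. Lean on these libraries where they do the work, as an engineer would, in place of code of your own. Each camera call takes 0.05 s, during which the arm holds its last target. There are 200 camera calls.

### The job

Take the spring-return hook rule by its black push-grip, set it on the jig with its hook over the far edge of the steel block, and back its yellow head away against the spring until it bears gently on the rubber-tipped stop, feeling for it with no more than 20 N. While it bears there, push the grip down until the rule clicks locked, with no more than 40 N on the jig, then let go and leave the rule standing there, hooked and locked. Leave the tin, bolt, centre punch and brass fitting where they are.

Things in the scene. Friction and masses are not known exactly. Their poses are not given: they have to be found in the camera images.
- gauge: Spring-return hook rule, loose, about 0.4 kg, standing upright. Yellow head 56 long (x) x 40 wide (y) x 34 mm high; origin: centre of the head's underside; x along the rule to the hook, z up. The steel rule (22 x 4 mm, underside 24 mm above the origin) slides through the head along x. At rest the hook's inner face is 100 mm ahead of the origin and the rule's tail ends 127 mm behind it.
- grip_mid (a point): Centre of the black push-grip over the head's centre, 63 mm above the head's underside; axes as gauge. 34 (x) x 20 (y) x 38 mm high, from 44 to 82 mm above the underside when up. Pinch it across its 20 mm width to lift, draw and push the gauge. It goes down 7 mm: keep fingertips 10 mm above the yellow head's top (34 mm) before pushing.
- hook_tip (a point): Lowest point of the hook's inner face (the face that looks back at the head), mid-width, 16 mm below the rule's underside and 8 mm above the level of the head's underside. The hook is 5 mm thick, 22 mm wide. It moves with the rule. Axes as gauge.
- rule (a joint): How far the rule is drawn out of the head, m: 0 fully in, 0.095 fully out. A spring pulls it in with 3 N at 0, rising to 5 N at full travel.
- lock (a joint): How far the push-grip is pushed down, m: 0 up, rule slides freely. It resists with about 13 N at first, gives way after 3.5 mm, then snaps down and stays at 6 to 7 mm, where it clamps the rule. Pushing it with more than 10 N while setting the gauge down would lock it early. A hard stop follows.
- jig: Aluminium plate fixed on the bench, 320 x 62 x 8 mm, from x = -135 to +185 mm; origin on its underside (bench level), x along its length towards the block end (left of the robot). Steel block 50 x 40 mm on it from x = 100 to 150 mm, y = 0, top 30 mm above the origin. The head stands on the plate between block and stop, x along the jig's x; the rule passes 2 mm above the block.
- edge (a point): Middle of the top far edge of the steel block (jig x = 150 mm, 30 mm above the jig's underside), the edge to be hooked; the hook hangs down beyond it, on its +x side, and pulls to -x. Axes as the jig's.
- stop_post: Blue post 30 x 36 x 16 mm fixed on the plate at jig x = -100 mm; origin: centre of its underside, axes as the jig's. A set screw with black rubber tip (16 mm dia., 10 mm above the plate) points to +x, to the head's back. The tip's face is 50 to 90 mm ahead of the origin, different each time and not measured: feel for it. Sprung 3 N/mm over 8 mm. The rule passes above the post.
- flux_tin: Bystander: a flat round tin with yellow lid, 75 mm across, 31 mm high; origin at the centre of its underside. Leave it alone.
- bolt_m16_0: Bystander: a grey hex bolt, 61 mm long, 27 mm wide, 24 mm high; origin at the centre of its underside. Leave it alone.
- centre_punch: Bystander: a black centre punch, 106 mm long, 11 mm thick; origin at the centre of its underside. Leave it alone.
- brass_fitting_0: Bystander: a brass pipe fitting, 38 mm long, 26 mm wide, 23 mm high; origin at the centre of its underside. Leave it alone.

How it is judged:
On the way, in this order (a step that is already met when the one before it is completed fails the run):
1. the hook is caught over the block's far edge and the rule is being drawn out, lock still up (x of hook_tip in the frame of jig between 0.145 and 0.158 m and z of hook_tip in the frame of jig below 0.026 m and y of hook_tip in the frame of jig between -0.02 and 0.02 m and value of joint rule above 0.005 m and value of joint lock below 0.003 m), for 0.1 s.
2. with the hook still caught, the head bears on the rubber-tipped stop, lock still up (x of hook_tip in the frame of jig between 0.145 and 0.158 m and z of hook_tip in the frame of jig below 0.026 m and y of hook_tip in the frame of jig between -0.02 and 0.02 m and contact force between gauge and stop_post above 1 N and value of joint rule above 0.015 m and value of joint lock below 0.003 m), for 0.1 s.
3. the lock is clicked down while the head still bears on the stop and the hook is still caught (x of hook_tip in the frame of jig between 0.145 and 0.158 m and z of hook_tip in the frame of jig below 0.026 m and y of hook_tip in the frame of jig between -0.02 and 0.02 m and contact force between gauge and stop_post above 0.5 N and value of joint lock above 0.005 m), for 0.2 s.
At the end, for the whole second after the job is handed in: The gauge is released and at rest, its head flat on the jig plate (within 4 mm, 0.1 rad), the hook below the block's top and within 8 mm of its far edge, the rule still drawn out (more than 15 mm) and the lock down (more than 5 mm) (x of hook_tip in the frame of jig between 0.145 and 0.158 m and z of hook_tip in the frame of jig below 0.026 m and y of hook_tip in the frame of jig between -0.02 and 0.02 m and value of joint lock above 0.005 m and value of joint rule above 0.015 m and angle between gauge's own z axis and vertical below 0.1 rad and z of gauge in the frame of jig below 0.012 m and linear speed of gauge below 0.02 m/s and velocity of joint rule between -0.02 and 0.02 m/s and contact force between the fingers and gauge below 0.1 N); the robot touches nothing.
It fails at once if the stop is pushed with more than 20 N (contact force between gauge and stop_post above 20 N).
It fails at once if the gauge is pressed on the jig with more than 40 N (contact force between gauge and jig above 40 N).
It fails at once if the tin, bolt, centre punch or brass fitting is shifted more than 15 mm (distance of any of flux_tin, bolt_m16_0, centre_punch, brass_fitting_0 from where it was at the start of the episode above 0.015 m).
It also fails if it takes over 72 s, if anything falls off the work surface, if the arm or the gripper's body presses on something with over 40 N, if the wrist force passes 120 N, or if a joint passes its speed limit or range.

## Working session

There is one attempt and no reset: what is moved stays moved. The work goes in short steps, Python scripts to look and compute and a tool call to move; the robot and the scene stay as the last step left them, time stands still between calls to the robot, and variables do not carry over. Pictures are saved under pics/ and viewed, at most 10 in all, crops included, and the job is handed in when it is done.

Besides the shell and the picture viewer there is one more tool, called after "Call:" as name(argument=value, ...), one argument or row to a line, values as JSON. arm_command: Moves the arm, as the interface text tells. Its arguments: {"type":"object","properties":{"steps":{"type":"array","items":{"type":"object","properties":{"rot":{"type":"array","items":{"type":"number"}},"slide":{"type":"array","items":{"type":"number"}},"grip":{"type":"number"}}}},"newtons":{"type":"number"}},"required":["steps"]}

```bash
mkdir -p pics
cat > h.py <<'E'
import numpy as np, cv2
from bench import sensors, eyes, order
def ray(c,u,v):
    K=np.array(c["intrinsics"]); d=np.array([(u-K[0,2])/K[0,0],(v-K[1,2])/K[1,1]])
    s=d.copy()
    for _ in range(20): s=d/(1+c["k1"]*(s@s))
    P=np.array(c["pose"]); return P[:3,3],P[:3,:3]@np.array([s[0],s[1],1])
def at(c,u,v,z):
    o,r=ray(c,u,v); return o+r*(z-o[2])/r[2]
def proj(c,p):
    P=np.array(c["pose"]);K=np.array(c["intrinsics"]); q=P[:3,:3].T@(np.array(p)-P[:3,3]); s=q[:2]/q[2]; s=s*(1+c["k1"]*(s@s))
    return K[0,0]*s[0]+K[0,2],K[1,1]*s[1]+K[1,2]
E
python3 - <<'E'
from h import *
ims=[]
for n in ["top","side"]:
    c=eyes.camera(n); ims.append(c["pixels"][:,:,::-1]); print(n,np.array(c["pose"]).round(3).tolist(),c["k1"],np.array(c["intrinsics"]).round(1).tolist())
    for o in ["gauge","grip_mid","hook_tip","jig","stop_post","flux_tin","bolt_m16_0","centre_punch","brass_fitting_0"]:
        r=eyes.look_for(o,c)[:2]; print(o,[(np.round(x["bbox"]).tolist(),round(x["conf"],2), at(c,(x["bbox"][0]+x["bbox"][2])/2,(x["bbox"][1]+x["bbox"][3])/2,0.02).round(3).tolist()) for x in r])
cv2.imwrite("pics/top.png",cv2.resize(ims[0],(800,600)))
cv2.imwrite("pics/side.png",cv2.resize(ims[1],(800,600)))
print(sensors.read_state())
E
```

```text
top [[-0.017, -0.993, 0.119, 0.412], [-1.0, 0.018, 0.001, 0.026], [-0.004, -0.119, -0.993, 1.247], [0.0, 0.0, 0.0, 1.0]] 0.03149122816340689 [[420.6, 0.0, 266.1], [0.0, 420.6, 188.7], [0.0, 0.0, 1.0]]
gauge [([259.0, 218.0, 340.0, 233.0], 0.57, [0.451, -0.067, 0.02])]
grip_mid [([290.0, 217.0, 306.0, 230.0], 0.57, [0.457, -0.062, 0.02])]
hook_tip [([265.0, 217.0, 338.0, 232.0], 0.84, [0.453, -0.074, 0.02])]
jig [([221.0, 158.0, 330.0, 191.0], 0.68, [0.601, -0.001, 0.02])]
stop_post [([261.0, 218.0, 339.0, 232.0], 0.63, [0.451, -0.069, 0.02]), ([295.0, 171.0, 328.0, 187.0], 0.55, [0.586, -0.106, 0.02])]
flux_tin [([162.0, 208.0, 192.0, 231.0], 0.6, [0.474, 0.289, 0.02])]
bolt_m16_0 [([261.0, 219.0, 339.0, 232.0], 0.31, [0.451, -0.068, 0.02])]
centre_punch [([368.0, 222.0, 399.0, 237.0], 0.66, [0.435, -0.311, 0.02]), ([290.0, 220.0, 305.0, 231.0], 0.41, [0.451, -0.061, 0.02])]
brass_fitting_0 [([162.0, 169.0, 175.0, 184.0], 0.68, [0.601, 0.315, 0.02]), ([258.0, 220.0, 342.0, 234.0], 0.65, [0.445, -0.068, 0.02])]
side [[1.0, 0.019, 0.001, 0.535], [0.011, -0.603, 0.798, -0.839], [0.016, 
[... 931 characters left out ...]
1.15659936,  0.3322001 , -0.06471297,  1.46007078,  0.02161299,
        1.34986934, -0.08850904]), 'joint_vel': array([-6.14931434e-05,  3.02092937e-04, -8.45585275e-04,  5.78006045e-04,
        1.38988576e-03,  9.44893261e-04,  1.59254387e-03]), 'joint_torque': array([ 1.88159879e-04, -6.23051190e+01,  2.46614992e-02, -3.90121508e+01,
       -6.11270405e-02,  3.16187076e-02,  6.64944946e-05]), 'ee_pos': array([0.26439771, 0.56637113, 0.22258947]), 'eef_rot': array([2.16662185e-01, 9.76246635e-01, 7.34738802e-05, 8.10264782e-06]), 'ft_force': array([-0.35600669, -0.14978951, -0.14320352]), 'torque': array([0.0329087 , 0.01324401, 0.03926722]), 'grip_force': 0.0, 'width': 0.08695601852680511}
```

View pics/top.png

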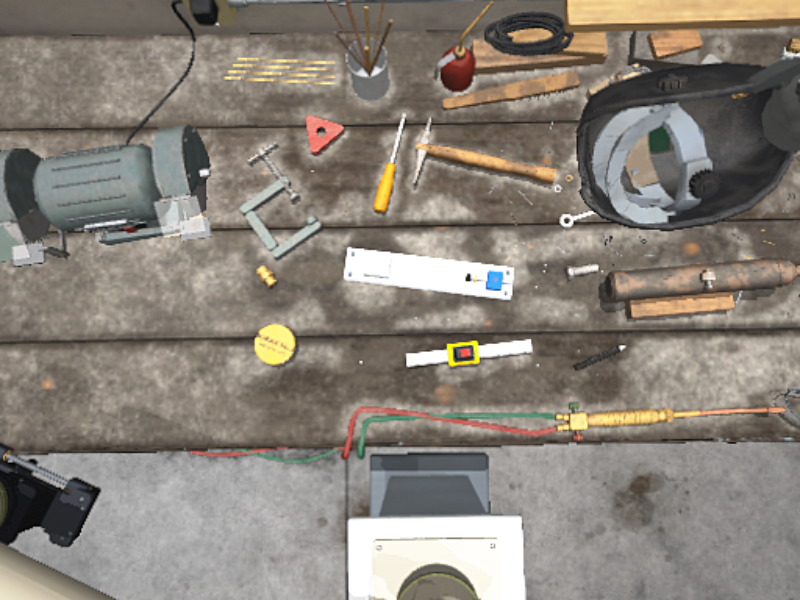

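View pics/side.png

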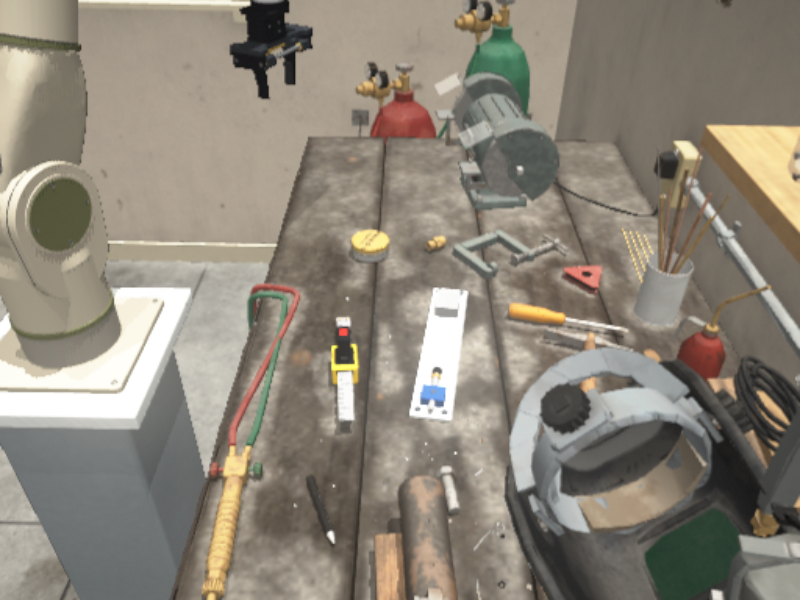

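Run:
```python
from h import *
c=eyes.camera("top"); s=.64
def A(u,v,z): return at(c,u*s,v*s,z)[:2]
tail=A(531.5,347,.026);hook=A(406.5,360,.026);head=A(463,353,.075)
print("tail,hook,head/grip",tail,hook,head, np.linalg.norm(tail-hook))
d=(hook-tail);print("gauge yaw",np.degrees(np.arctan2(d[1],d[0])), "orig from rule", tail+d/np.linalg.norm(d)*.127)
C=[A(346,248,.008),A(343,283,.008),A(514,266,.008),A(512,300,.008)]
l=(C[0]+C[1])/2;r=(C[2]+C[3])/2;d=l-r
print("jig",l,r,np.linalg.norm(d),"yaw",np.degrees(np.arctan2(d[1],d[0])),"orig",r+d/np.linalg.norm(d)*.135,[np.linalg.norm(C[0]-C[1])])
```

```text
tail,hook,head/grip [ 0.45795329 -0.18455687] [0.43794269 0.04712593] [ 0.44755197 -0.0542725 ] 0.23254535762387243
gauge yaw 94.93642422032649 orig from rule [ 0.4470249  -0.05802794]
jig [0.62006021 0.16296828] [ 0.58059973 -0.15727605] 0.3226663281150009 yaw 82.97542670115192 orig [ 0.59710956 -0.02328939] [np.float64(0.06782840763314152)]
```

Call:
arm_command(
  steps=[
    {"slide":[0.018,-0.052,0.004],"rot":[0,0,-5]},
    {"slide":[0.018,-0.052,0.004],"rot":[0,0,-5]},
    {"slide":[0.018,-0.052,0.004],"rot":[0,0,-5]},
    {"slide":[0.018,-0.052,0.004],"rot":[0,0,-5]},
    {"slide":[0.018,-0.052,0.004],"rot":[0,0,-5]},
    {"slide":[0.018,-0.052,0.004],"rot":[0,0,-5]},
    {"slide":[0.018,-0.052,0.004],"rot":[0,0,-5]},
    {"slide":[0.018,-0.052,0.004],"rot":[0,0,-5]},
  ],
)

```text
schema error: expected keys rot, slide, grip
```

Call:
arm_command(
  steps=[
    {"slide":[0.01,-0.052,0],"rot":[0,0,-5]},
    {"slide":[0.01,-0.052,0],"rot":[0,0,-5]},
    {"slide":[0.01,-0.052,0],"rot":[0,0,-5]},
    {"slide":[0.01,-0.052,0],"rot":[0,0,-5]},
    {"slide":[0,0,0]},
    {"slide":[0,0,0]},
    {"slide":[0,0,0]},
    {"slide":[0,0,0]},
  ],
)

```text
schema error: expected keys rot, slide, grip
```

Call:
arm_command(
  steps=[
    {"slide":[0.018,-0.052,0.004],"rot":[0,0,-5],"grip":1},
    {"slide":[0.018,-0.052,0.004],"rot":[0,0,-5],"grip":1},
    {"slide":[0.018,-0.052,0.004],"rot":[0,0,-5],"grip":1},
    {"slide":[0.018,-0.052,0.004],"rot":[0,0,-5],"grip":1},
    {"slide":[0.018,-0.052,0.004],"rot":[0,0,-5],"grip":1},
    {"slide":[0.018,-0.052,0.004],"rot":[0,0,-5],"grip":1},
    {"slide":[0.018,-0.052,0.004],"rot":[0,0,-5],"grip":1},
    {"slide":[0.018,-0.052,0.004],"rot":[0,0,-5],"grip":1},
  ],
)

```text
time: 2.05
ee_pos: [0.4088, 0.1486, 0.255]
eef_rot: [0.539, 0.842, 0.001, 0.0]
ft_force: [1.2, 1.0, -0.1]
width: 0.0868
grip_force: 0.0
```

Call:
arm_command(
  steps=[
    {"slide":[0.01,-0.052,0],"rot":[0,0,-5],"grip":1},
    {"slide":[0.01,-0.052,0],"rot":[0,0,-5],"grip":1},
    {"slide":[0.01,-0.052,0],"rot":[0,0,-5],"grip":1},
    {"slide":[0.01,-0.052,0],"rot":[0,0,-5],"grip":1},
    {"slide":[0,0,0],"rot":[0,0,0],"grip":1},
    {"slide":[0,0,0],"rot":[0,0,0],"grip":1},
    {"slide":[0,0,0],"rot":[0,0,0],"grip":1},
    {"slide":[0,0,0],"rot":[0,0,0],"grip":1},
  ],
)

```text
time: 3.05
ee_pos: [0.4484, -0.0567, 0.2546]
eef_rot: [0.675, 0.738, 0.0, -0.0]
ft_force: [0.5, -0.3, -0.5]
width: 0.0872
grip_force: 0.0
```

Run:
```python
from h import *
c=eyes.camera("wrist"); print(np.array(c["pose"]).round(3).tolist(),c["k1"])
for o in ["gauge","grip_mid","jig","stop_post"]:
    print(o,[(np.round(x["bbox"]).tolist(),round(x["conf"],2)) for x in eyes.look_for(o,c)[:2]])
for p in [(.447,-.057,.082),(.447,-.057,.0),(.4384,.0417,.02),(.597,-.023,.008)]: print(proj(c,p))
np.save("w1.npy",c,allow_pickle=True)
cv2.imwrite("pics/w1.png",cv2.resize(c["pixels"][:,:,::-1],(800,600)))
```

```text
[[0.996, 0.086, 0.022, 0.443], [0.089, -0.966, -0.242, 0.01], [0.001, 0.243, -0.97, 0.416], [0.0, 0.0, 0.0, 1.0]] -0.029249895195529407
gauge [([240.0, 76.0, 278.0, 244.0], 0.78), ([348.0, 181.0, 383.0, 233.0], 0.57)]
grip_mid [([252.0, 161.0, 270.0, 195.0], 0.96)]
jig [([328.0, 0.0, 456.0, 243.0], 0.75)]
stop_post [([346.0, 184.0, 383.0, 233.0], 0.58)]
(np.float64(258.92186821673835), np.float64(177.76397088171495))
(np.float64(259.3564424121123), np.float64(165.28417189492586))
(np.float64(259.3212090218449), np.float64(83.28747000772059))
(np.float64(380.87716226034956), np.float64(150.18646086433372))
```

View pics/w1.png

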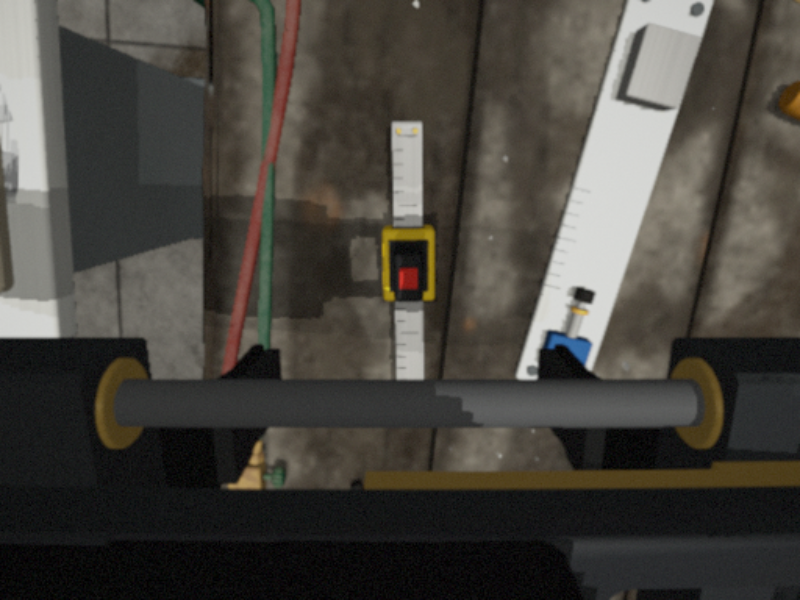

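```bash
cat > ov.py <<'E'
from h import *
def overlay(c,ox,oy,yaw,box,k,f):
    im=np.ascontiguousarray(cv2.resize(c["pixels"][:,:,::-1],None,fx=k,fy=k,interpolation=cv2.INTER_CUBIC))
    a=np.radians(yaw);R=np.array([[np.cos(a),-np.sin(a)],[np.sin(a),np.cos(a)]])
    def poly(x0,x1,y0,y1,z,col):
        q=[proj(c,[*(R@[x,y]+[ox,oy]),z]) for x,y in [(x0,y0),(x1,y0),(x1,y1),(x0,y1)]]
        cv2.polylines(im,[np.round((np.array(q)+.5)*k*16).astype(np.int32)],True,col,1,cv2.LINE_AA,4)
    poly(-.135,.185,-.031,.031,.008,(0,0,255)); poly(.1,.15,-.02,.02,.03,(0,160,0)); poly(-.115,-.085,-.018,.018,.024,(255,0,255))
    l,t,r,b=box; cv2.imwrite(f,im[t*k:b*k,l*k:r*k])
E
python3 - <<'E'
from ov import *
c=np.load("w1.npy",allow_pickle=True).item()
overlay(c,.597,-.023,83,(322,0,462,246),2,"pics/o1.png")
c=eyes.camera("top")
overlay(c,.597,-.023,83,(210,150,340,200),3,"pics/o2.png")
a=cv2.imread("pics/o1.png");b=cv2.imread("pics/o2.png")
m=np.zeros((max(a.shape[0],b.shape[0]),a.shape[1]+b.shape[1],3),np.uint8);m[:a.shape[0],:a.shape[1]]=a;m[:b.shape[0],a.shape[1]:]=b
cv2.imwrite("pics/o.png",m);print(m.shape)
E
```

```text
(492, 670, 3)
```

View pics/o.png

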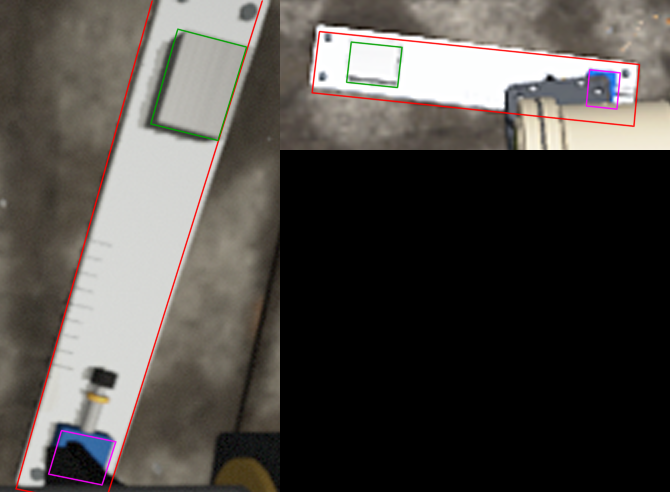

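Call:
arm_command(
  steps=[
    {"slide":[0,-0.0005,-0.03],"rot":[0,0,0],"grip":1},
    {"slide":[0,0,-0.03],"rot":[0,0,0],"grip":0.7},
    {"slide":[0,0,-0.03],"rot":[0,0,0],"grip":0.7},
    {"slide":[0,0,-0.03],"rot":[0,0,0],"grip":0.7},
    {"slide":[0,0,-0.03],"rot":[0,0,0],"grip":0.7},
    {"slide":[0,0,-0.03],"rot":[0,0,0],"grip":0.7},
    {"slide":[0,0,-0.02],"rot":[0,0,0],"grip":0.7},
    {"slide":[0,0,-0.0075],"rot":[0,0,0],"grip":0.7},
  ],
  newtons=30,
)

```text
time: 4.35
ee_pos: [0.4478, -0.0582, 0.0462]
eef_rot: [0.676, 0.737, -0.001, -0.0]
ft_force: [-0.0, -0.0, -0.1]
width: 0.061
grip_force: 0.0
```

Call:
arm_command(
  steps=[
    {"slide":[0,0,0],"rot":[0,0,0],"grip":0.5},
    {"slide":[0,0,0],"rot":[0,0,0],"grip":0.1},
    {"slide":[0,0,0],"rot":[0,0,0],"grip":0.1},
    {"slide":[0,0,0],"rot":[0,0,0],"grip":0},
    {"slide":[0,0,0],"rot":[0,0,0],"grip":0},
    {"slide":[0,0,0],"rot":[0,0,0],"grip":0},
    {"slide":[0,0,0],"rot":[0,0,0],"grip":0},
    {"slide":[0,0,0],"rot":[0,0,0],"grip":0},
  ],
)

```text
time: 5.35
ee_pos: [0.4484, -0.0582, 0.0472]
eef_rot: [0.676, 0.737, 0.0, 0.0]
ft_force: [-0.9, 0.8, 3.3]
width: 0.0197
grip_force: 30.0
```

Call:
arm_command(
  steps=[
    {"slide":[0,0,0.015],"rot":[0,0,0],"grip":0},
    {"slide":[0,0,0.03],"rot":[0,0,0],"grip":0},
    {"slide":[0.02,0.012,0.03],"rot":[0,0,-2],"grip":0},
    {"slide":[0.035,0.021,0.015],"rot":[0,0,-2.5],"grip":0},
    {"slide":[0.035,0.021,0],"rot":[0,0,-2.5],"grip":0},
    {"slide":[0.035,0.021,0],"rot":[0,0,-2.5],"grip":0},
    {"slide":[0.022,0.013,0],"rot":[0,0,-2],"grip":0},
    {"slide":[0.01,0.006,0],"rot":[0,0,-0.5],"grip":0},
  ],
  newtons=45,
)

```text
time: 6.35
ee_pos: [0.6058, 0.0367, 0.1371]
eef_rot: [0.749, 0.663, -0.0, 0.0]
ft_force: [-0.0, 0.2, -4.3]
width: 0.0195
grip_force: 45.0
```

Call:
arm_command(
  steps=[
    {"slide":[0,0,0],"rot":[0,0,0],"grip":0},
    {"slide":[0,0,0],"rot":[0,0,0],"grip":0},
    {"slide":[0,0,0],"rot":[0,0,0],"grip":0},
    {"slide":[0,0,0],"rot":[0,0,0],"grip":0},
    {"slide":[0,0,0],"rot":[0,0,0],"grip":0},
    {"slide":[0,0,0],"rot":[0,0,0],"grip":0},
    {"slide":[0,0,0],"rot":[0,0,0],"grip":0},
    {"slide":[0,0,0],"rot":[0,0,0],"grip":0},
  ],
)

```text
time: 7.35
ee_pos: [0.6054, 0.0359, 0.137]
eef_rot: [0.749, 0.662, 0.0, 0.0]
ft_force: [0.1, 0.4, -3.6]
width: 0.02
grip_force: 45.0
```

Run:
```python
from ov import *
c=eyes.camera("wrist"); s=sensors.read_state(); print(s["ee_pos"],s["eef_rot"],s["ft_force"])
np.save("w2.npy",c,allow_pickle=True)
overlay(c,.597,-.023,83,(100,0,492,260),2,"pics/p1.png")
d=eyes.camera("side"); np.save("s2.npy",d,allow_pickle=True)
overlay(d,.597,-.023,83,(230,160,330,290),5,"pics/p2.png")
```

```text
[0.6053988  0.0358324  0.13705785] [7.49112497e-01 6.62442801e-01 2.17363945e-05 3.44681791e-05] [-0.20028124  0.80744715 -3.75642451]
```

View pics/p1.png

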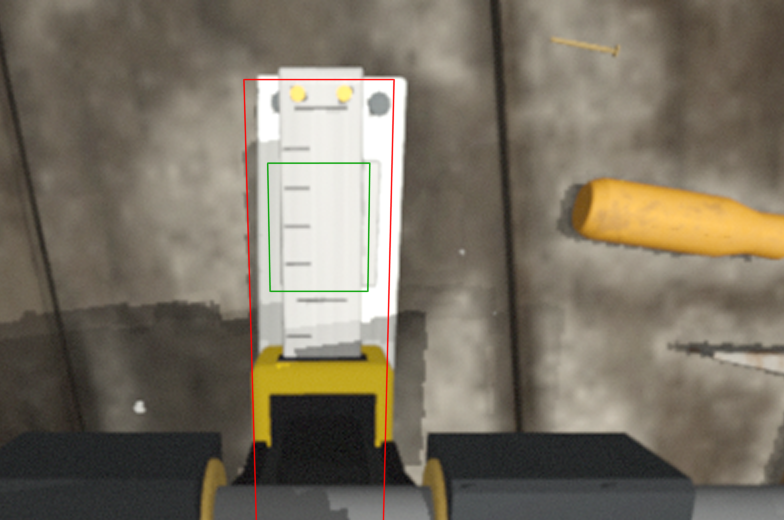

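View pics/p2.png

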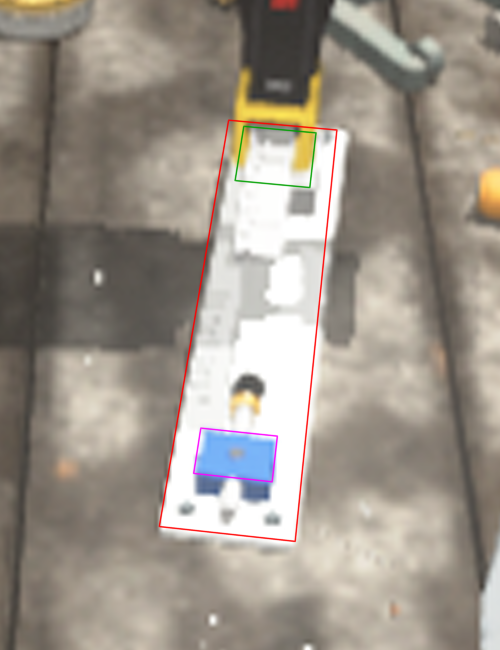

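Run:
```python
from ov import *
c=np.load("w2.npy",allow_pickle=True).item()
e=at(c,100+321/2,68/2,.118); print("hook outer end",e)
t=np.array([.6054,.0358]); v=e[:2]-t; print(np.linalg.norm(v),np.degrees(np.arctan2(v[1],v[0])), "tool",2*np.degrees(np.arctan2(.6624,.7491)))
for h,n in ((1,"far corner"),): print(at(c,100+257/2,77/2,.008),at(c,100+407/2,77/2,.008))
print("block far edge right corner", at(c,100+379/2,160/2,.03), "near", at(c,100+376/2,286/2,.03))
o,y=np.array([.5994,-.0223]),np.radians(82);R=np.array([[np.cos(y),-np.sin(y)],[np.sin(y),np.cos(y)]])
for p in [(.185,.031),(.185,-.031),(.15,-.02),(.1,-.02)]: print(p,o+R@p)
```

```text
hook outer end [0.61877982 0.14063222 0.118     ]
0.10568261264286857 82.72661848064733 tool 82.97015823893534
[0.59481645 0.16405098 0.008     ] [0.65628131 0.15653132 0.008     ]
block far edge right corner [0.639363   0.12355075 0.03      ] near [0.6331142  0.07487224 0.03      ]
(0.185, 0.031) [0.59444871 0.16521396]
(0.185, -0.031) [0.65584533 0.15658523]
(0.15, -0.02) [0.64008133 0.12345675]
(0.1, -0.02) [0.63312267 0.07394334]
```

Call:
arm_command(
  steps=[
    {"slide":[0.0022,0.0005,-0.005],"rot":[0,0,-1],"grip":0},
    {"slide":[0,0,-0.015],"rot":[0,0,0],"grip":0},
    {"slide":[0,0,-0.015],"rot":[0,0,0],"grip":0},
    {"slide":[0,0,-0.015],"rot":[0,0,0],"grip":0},
    {"slide":[0,0,-0.015],"rot":[0,0,0],"grip":0},
    {"slide":[0,0,-0.01],"rot":[0,0,0],"grip":0},
    {"slide":[0,0,-0.004],"rot":[0,0,0],"grip":0},
    {"slide":[0,0,0],"rot":[0,0,0],"grip":0},
  ],
)

```text
time: 8.45
ee_pos: [0.6077, 0.0363, 0.0581]
eef_rot: [0.755, 0.656, 0.0, 0.0]
ft_force: [-0.5, 0.1, -4.5]
width: 0.0197
grip_force: 45.0
```

Run:
```python
from ov import *
c=eyes.camera("side"); s=sensors.read_state(); print(s["ee_pos"],s["eef_rot"],s["ft_force"],s["torque"])
overlay(c,.5994,-.0223,82,(230,160,330,290),5,"pics/q2.png")
```

```text
[0.60785928 0.03630243 0.05839962] [7.54876682e-01 6.55866682e-01 2.45777997e-04 1.73511019e-04] [-0.21906081 -0.32682834 -3.99033836] [-0.10264518  0.13655718  0.07707077]
```

View pics/q2.png

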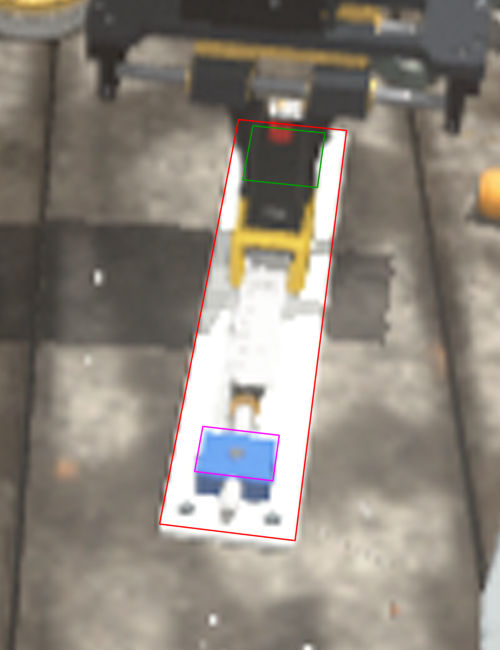

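Call:
arm_command(
  steps=[
    {"slide":[0,0,-0.0005],"rot":[0,0,0],"grip":0},
    {"slide":[0,0,-0.0005],"rot":[0,0,0],"grip":0},
    {"slide":[0,0,-0.0005],"rot":[0,0,0],"grip":0},
    {"slide":[0,0,-0.0005],"rot":[0,0,0],"grip":0},
    {"slide":[0,0,-0.0003],"rot":[0,0,0],"grip":0},
    {"slide":[0,0,0],"rot":[0,0,0],"grip":0},
    {"slide":[0,0,0],"rot":[0,0,0],"grip":0},
    {"slide":[0,0,0],"rot":[0,0,0],"grip":0},
  ],
)

```text
time: 9.5
ee_pos: [0.6076, 0.0363, 0.0558]
eef_rot: [0.755, 0.656, 0.0, 0.0]
ft_force: [-0.0, 0.8, -2.7]
width: 0.0195
grip_force: 45.0
```

Call:
arm_command(
  steps=[
    {"slide":[0,0,-0.0002],"rot":[0,0,0],"grip":0},
    {"slide":[0,0,-0.0002],"rot":[0,0,0],"grip":0},
    {"slide":[0,0,0],"rot":[0,0,0],"grip":0},
    {"slide":[0,0,0],"rot":[0,0,0],"grip":0},
    {"slide":[0,0,0],"rot":[0,0,0],"grip":0},
    {"slide":[0,0,0],"rot":[0,0,0],"grip":0},
    {"slide":[0,0,0],"rot":[0,0,0],"grip":0},
    {"slide":[0,0,0],"rot":[0,0,0],"grip":0},
  ],
)

```text
time: 10.5
ee_pos: [0.6076, 0.0363, 0.0554]
eef_rot: [0.755, 0.656, 0.0, 0.0]
ft_force: [0.0, -0.4, -2.6]
width: 0.02
grip_force: 45.0
```

```bash
python3 -c "
from h import *
for _ in range(6):
  c=eyes.camera('wrist'); s=sensors.read_state(); print(s['time'],s['ee_pos'],s['ft_force'])"
```

```text
10.55 [0.6075924  0.03633174 0.05538169] [-0.85152519  1.22541645 -1.6378803 ]
10.6 [0.60760508 0.03630509 0.05539767] [-0.42055439  0.71739958 -2.7971597 ]
10.65 [0.60758878 0.03633521 0.05538735] [-0.30579836 -0.8499137  -3.26447169]
10.7 [0.60760661 0.03631335 0.0553939 ] [ 0.37364805 -0.14323378 -3.44803077]
10.75 [0.60762308 0.03635389 0.05540932] [-0.0065915   1.61863036 -1.98876637]
10.8 [0.60758507 0.03637261 0.05538368] [-0.92937598  0.48044936 -3.22466719]
```

Run:
```python
from h import *
o,y=np.array([.5994,-.0223]),np.radians(82);R=np.array([[np.cos(y),-np.sin(y)],[np.sin(y),np.cos(y)]])
c=np.load("w1.npy",allow_pickle=True).item()
for p in [(374.5,185),(372,193)]: print((R.T@(at(c,*p,.02)[:2]-o)).round(4))
c=np.load("s2.npy",allow_pickle=True).item()
for p in [(230+249/5,160+374/5),(230+247/5,160+397/5)]: print((R.T@(at(c,*p,.024)[:2]-o)).round(4))
```

```text
[-0.0439  0.0012]
[-0.0545  0.0011]
[-0.0472 -0.0011]
[-0.0634 -0.0019]
```

Call:
arm_command(
  steps=[
    {"slide":[-0.0007,-0.005,0],"rot":[0,0,0],"grip":0},
    {"slide":[-0.0007,-0.005,0],"rot":[0,0,0],"grip":0},
    {"slide":[-0.0007,-0.005,0],"rot":[0,0,0],"grip":0},
    {"slide":[-0.0007,-0.005,0],"rot":[0,0,0],"grip":0},
    {"slide":[0,0,0],"rot":[0,0,0],"grip":0},
    {"slide":[0,0,0],"rot":[0,0,0],"grip":0},
    {"slide":[0,0,0],"rot":[0,0,0],"grip":0},
    {"slide":[0,0,0],"rot":[0,0,0],"grip":0},
  ],
)

```text
time: 11.8
ee_pos: [0.6048, 0.0166, 0.0554]
eef_rot: [0.755, 0.656, 0.0, -0.0]
ft_force: [1.3, 3.5, -3.1]
width: 0.0199
grip_force: 45.0
```

Run:
```python
from h import *
F=[]
for _ in range(6):
  eyes.camera('wrist'); s=sensors.read_state(); F.append(s['ft_force'])
print(s['ee_pos'],np.mean(F,0))
```

```text
[0.60479981 0.01640667 0.05538216] [ 0.32371373  3.47087063 -3.30462228]
```

Call:
arm_command(
  steps=[
    {"slide":[-0.0007,-0.005,0],"rot":[0,0,0],"grip":0},
    {"slide":[-0.001,-0.007,0],"rot":[0,0,0],"grip":0},
    {"slide":[-0.001,-0.007,0],"rot":[0,0,0],"grip":0},
    {"slide":[-0.001,-0.007,0],"rot":[0,0,0],"grip":0},
    {"slide":[-0.001,-0.007,0],"rot":[0,0,0],"grip":0},
    {"slide":[-0.0007,-0.005,0],"rot":[0,0,0],"grip":0},
    {"slide":[-0.0004,-0.003,0],"rot":[0,0,0],"grip":0},
    {"slide":[0,0,0],"rot":[0,0,0],"grip":0},
  ],
)

```text
time: 13.1
ee_pos: [0.5989, -0.0251, 0.0554]
eef_rot: [0.755, 0.656, -0.0, 0.0]
ft_force: [1.1, 3.9, -3.2]
width: 0.0196
grip_force: 45.0
```

```bash
cat > f.py <<'E'
from h import *
F=[]
for _ in range(6):
  c=eyes.camera('wrist'); s=sensors.read_state(); F.append(s['ft_force'])
print(s['time'],s['ee_pos'],np.mean(F,0),s['width'])
E
python3 f.py
```

```text
13.4 [ 0.59902189 -0.02441777  0.05536206] [ 0.42672604  3.80094318 -2.7304816 ] 0.01955184616655688
```

Call:
arm_command(
  steps=[
    {"slide":[-0.0002,-0.0013,0],"rot":[0,0,0],"grip":0},
    {"slide":[-0.0002,-0.0013,0],"rot":[0,0,0],"grip":0},
    {"slide":[-0.0002,-0.0013,0],"rot":[0,0,0],"grip":0},
    {"slide":[-0.0002,-0.0013,0],"rot":[0,0,0],"grip":0},
    {"slide":[-0.0001,-0.0008,0],"rot":[0,0,0],"grip":0},
    {"slide":[0,0,0],"rot":[0,0,0],"grip":0},
    {"slide":[0,0,0],"rot":[0,0,0],"grip":0},
    {"slide":[0,0,0],"rot":[0,0,0],"grip":0},
  ],
)

```text
time: 14.4
ee_pos: [0.5981, -0.0306, 0.0554]
eef_rot: [0.755, 0.656, 0.0, 0.0]
ft_force: [0.9, 3.1, -3.3]
width: 0.0198
grip_force: 45.0
```

```bash
python3 f.py
```

```text
14.7 [ 0.59810954 -0.03061556  0.05537898] [ 0.48297373  3.7167503  -2.50140558] 0.01931146502332977
```

Call:
arm_command(
  steps=[
    {"slide":[-0.0002,-0.0012,0],"rot":[0,0,0],"grip":0},
    {"slide":[-0.0002,-0.0012,0],"rot":[0,0,0],"grip":0},
    {"slide":[-0.0001,-0.001,0],"rot":[0,0,0],"grip":0},
    {"slide":[-0.0001,-0.0006,0],"rot":[0,0,0],"grip":0},
    {"slide":[0,0,0],"rot":[0,0,0],"grip":0},
    {"slide":[0,0,0],"rot":[0,0,0],"grip":0},
    {"slide":[0,0,0],"rot":[0,0,0],"grip":0},
    {"slide":[0,0,0],"rot":[0,0,0],"grip":0},
  ],
)

```text
time: 15.7
ee_pos: [0.5975, -0.0347, 0.0554]
eef_rot: [0.755, 0.656, 0.0, 0.0]
ft_force: [0.5, 5.5, -2.8]
width: 0.0196
grip_force: 45.0
```

```bash
python3 f.py
```

```text
16.0 [ 0.59750102 -0.03463123  0.05537998] [ 0.43815873  4.23721127 -2.8238052 ] 0.01972417668936322
```

Call:
arm_command(
  steps=[
    {"slide":[-0.0001,-0.0007,0],"rot":[0,0,0],"grip":0},
    {"slide":[-0.0001,-0.0007,0],"rot":[0,0,0],"grip":0},
    {"slide":[-0.0001,-0.0006,0],"rot":[0,0,0],"grip":0},
    {"slide":[0,0,0],"rot":[0,0,0],"grip":0},
    {"slide":[0,0,0],"rot":[0,0,0],"grip":0},
    {"slide":[0,0,0],"rot":[0,0,0],"grip":0},
    {"slide":[0,0,0],"rot":[0,0,0],"grip":0},
    {"slide":[0,0,0],"rot":[0,0,0],"grip":0},
  ],
)

```text
time: 17.0
ee_pos: [0.5972, -0.0367, 0.0554]
eef_rot: [0.755, 0.656, 0.0, 0.0]
ft_force: [-0.2, 3.7, -2.6]
width: 0.0197
grip_force: 45.0
```

```bash
python3 f.py
```

```text
17.3 [ 0.59721866 -0.0366129   0.05537079] [ 0.67455547  4.22366238 -2.80255665] 0.019677451485020318
```

Call:
arm_command(
  steps=[
    {"slide":[-0.0001,-0.0008,0],"rot":[0,0,0],"grip":0},
    {"slide":[-0.0001,-0.0008,0],"rot":[0,0,0],"grip":0},
    {"slide":[-0.0001,-0.0008,0],"rot":[0,0,0],"grip":0},
    {"slide":[0,0,0],"rot":[0,0,0],"grip":0},
    {"slide":[0,0,0],"rot":[0,0,0],"grip":0},
    {"slide":[0,0,0],"rot":[0,0,0],"grip":0},
    {"slide":[0,0,0],"rot":[0,0,0],"grip":0},
    {"slide":[0,0,0],"rot":[0,0,0],"grip":0},
  ],
)

```text
time: 18.3
ee_pos: [0.5969, -0.039, 0.0554]
eef_rot: [0.755, 0.656, 0.0, 0.0]
ft_force: [0.3, 5.0, -3.3]
width: 0.0197
grip_force: 45.0
```

```bash
python3 f.py
```

```text
18.6 [ 0.59685664 -0.03906272  0.05535632] [ 0.67102323  4.31019806 -3.0536889 ] 0.019658753766948877
```

Call:
arm_command(
  steps=[
    {"slide":[-0.0001,-0.0008,0],"rot":[0,0,0],"grip":0},
    {"slide":[-0.0001,-0.0008,0],"rot":[0,0,0],"grip":0},
    {"slide":[-0.0001,-0.0008,0],"rot":[0,0,0],"grip":0},
    {"slide":[0,0,0],"rot":[0,0,0],"grip":0},
    {"slide":[0,0,0],"rot":[0,0,0],"grip":0},
    {"slide":[0,0,0],"rot":[0,0,0],"grip":0},
    {"slide":[0,0,0],"rot":[0,0,0],"grip":0},
    {"slide":[0,0,0],"rot":[0,0,0],"grip":0},
  ],
)

```text
time: 19.6
ee_pos: [0.5967, -0.0407, 0.0554]
eef_rot: [0.755, 0.656, 0.0, -0.0]
ft_force: [1.2, 6.8, -2.7]
width: 0.02
grip_force: 45.0
```

```bash
python3 f.py
```

```text
19.9 [ 0.59670526 -0.04067549  0.05537192] [ 0.74114041  6.72590885 -3.06179004] 0.019802279564437298
```

Call:
arm_command(
  steps=[
    {"slide":[-0.0001,-0.0008,0],"rot":[0,0,0],"grip":0},
    {"slide":[-0.0001,-0.0006,0],"rot":[0,0,0],"grip":0},
    {"slide":[0,0,0],"rot":[0,0,0],"grip":0},
    {"slide":[0,0,0],"rot":[0,0,0],"grip":0},
    {"slide":[0,0,0],"rot":[0,0,0],"grip":0},
    {"slide":[0,0,0],"rot":[0,0,0],"grip":0},
    {"slide":[0,0,0],"rot":[0,0,0],"grip":0},
    {"slide":[0,0,0],"rot":[0,0,0],"grip":0},
  ],
)

```text
time: 20.9
ee_pos: [0.5966, -0.0414, 0.0554]
eef_rot: [0.754, 0.656, 0.001, -0.0]
ft_force: [2.9, 7.8, -3.2]
width: 0.0199
grip_force: 45.0
```

```bash
python3 f.py
```

```text
21.2 [ 0.59662134 -0.04133602  0.05537106] [ 1.33477111  8.66269207 -2.92396843] 0.019666267268358174
```

Call:
arm_command(
  steps=[
    {"slide":[0,0,-0.0006],"rot":[0,0,0],"grip":0},
    {"slide":[0,0,-0.0006],"rot":[0,0,0],"grip":0},
    {"slide":[0,0,-0.0006],"rot":[0,0,0],"grip":0},
    {"slide":[0,0,-0.0006],"rot":[0,0,0],"grip":0},
    {"slide":[0,0,-0.0006],"rot":[0,0,0],"grip":0},
    {"slide":[0,0,0],"rot":[0,0,0],"grip":0},
    {"slide":[0,0,0],"rot":[0,0,0],"grip":0},
    {"slide":[0,0,0],"rot":[0,0,0],"grip":0},
  ],
)

```text
time: 22.2
ee_pos: [0.5967, -0.0415, 0.0534]
eef_rot: [0.755, 0.656, 0.001, -0.001]
ft_force: [-4.5, 9.0, 8.7]
width: 0.0193
grip_force: 45.0
```

```bash
python3 f.py
```

```text
22.5 [ 0.596703   -0.04149326  0.05335781] [-2.38029135  8.67111609  6.7610026 ] 0.02004375205020509
```

Call:
arm_command(
  steps=[
    {"slide":[0,0,-0.0006],"rot":[0,0,0],"grip":0},
    {"slide":[0,0,-0.0006],"rot":[0,0,0],"grip":0},
    {"slide":[0,0,-0.0006],"rot":[0,0,0],"grip":0},
    {"slide":[0,0,-0.0006],"rot":[0,0,0],"grip":0},
    {"slide":[0,0,0],"rot":[0,0,0],"grip":0},
    {"slide":[0,0,0],"rot":[0,0,0],"grip":0},
    {"slide":[0,0,0],"rot":[0,0,0],"grip":0},
    {"slide":[0,0,0],"rot":[0,0,0],"grip":0},
  ],
)

```text
time: 23.5
ee_pos: [0.5964, -0.0414, 0.0496]
eef_rot: [0.754, 0.656, 0.0, -0.001]
ft_force: [2.7, 8.4, -7.9]
width: 0.0197
grip_force: 45.0
```

```bash
python3 f.py
```

```text
23.8 [ 0.59638653 -0.04133532  0.04965003] [ 2.5521639   8.74885554 -5.49073811] 0.019603230732646793
```

Call:
arm_command(
  steps=[
    {"slide":[0,0,-0.0005],"rot":[0,0,0],"grip":0},
    {"slide":[0,0,-0.0005],"rot":[0,0,0],"grip":0},
    {"slide":[0,0,-0.0005],"rot":[0,0,0],"grip":0},
    {"slide":[0,0,-0.0005],"rot":[0,0,0],"grip":0},
    {"slide":[0,0,-0.0005],"rot":[0,0,0],"grip":0},
    {"slide":[0,0,0],"rot":[0,0,0],"grip":0},
    {"slide":[0,0,0],"rot":[0,0,0],"grip":0},
    {"slide":[0,0,0],"rot":[0,0,0],"grip":0},
  ],
)

```text
time: 24.8
ee_pos: [0.5966, -0.0414, 0.0485]
eef_rot: [0.755, 0.656, 0.001, -0.001]
ft_force: [-2.4, 9.4, 6.5]
width: 0.0193
grip_force: 45.0
```

```bash
python3 f.py
```

```text
25.1 [ 0.5966391  -0.04146741  0.0484767 ] [-3.29547837  8.64879147  8.18445062] 0.019664547989898803
```

Call:
arm_command(
  steps=[
    {"slide":[0,0.0003,0.0005],"rot":[0,0,0],"grip":0},
    {"slide":[0,0.0003,0.0004],"rot":[0,0,0],"grip":0},
    {"slide":[0.0001,0.0003,0.0004],"rot":[0,0,0],"grip":0},
    {"slide":[0,0.0003,0],"rot":[0,0,0],"grip":0},
    {"slide":[0,0,0],"rot":[0,0,0],"grip":0},
    {"slide":[0,0,0],"rot":[0,0,0],"grip":0.3},
    {"slide":[0,0,0],"rot":[0,0,0],"grip":0.5},
    {"slide":[0,0,0],"rot":[0,0,0],"grip":0.6},
  ],
)

```text
time: 26.1
ee_pos: [0.5965, -0.0425, 0.049]
eef_rot: [0.755, 0.656, -0.0, 0.0]
ft_force: [0.4, 0.5, -0.0]
width: 0.0388
grip_force: 0.0
```

Call:
arm_command(
  steps=[
    {"slide":[0,0,0],"rot":[0,0,0],"grip":0.6},
    {"slide":[0,0,0],"rot":[0,0,0],"grip":0.6},
    {"slide":[0,0,0.01],"rot":[0,0,0],"grip":0.6},
    {"slide":[0,0,0.02],"rot":[0,0,0],"grip":0.6},
    {"slide":[0,0,0.03],"rot":[0,0,0],"grip":0.6},
    {"slide":[0,0,0.04],"rot":[0,0,0],"grip":0.6},
    {"slide":[0,0,0.04],"rot":[0,0,0],"grip":0.6},
    {"slide":[0,0,0.02],"rot":[0,0,0],"grip":0.6},
  ],
)

```text
time: 27.1
ee_pos: [0.5974, -0.042, 0.2129]
eef_rot: [0.755, 0.656, 0.002, 0.001]
ft_force: [0.3, 0.7, 0.6]
width: 0.0526
grip_force: 0.0
```

```bash
python3 f.py
python3 - <<'E'
from ov import *
c=eyes.camera("wrist"); overlay(c,.5994,-.0223,82,(150,0,400,260),2,"pics/r1.png")
d=eyes.camera("side"); overlay(d,.5994,-.0223,82,(240,160,310,290),4,"pics/r2.png")
a=cv2.imread("pics/r1.png");b=cv2.imread("pics/r2.png")
cv2.imwrite("pics/r.png",np.hstack([a,b]))
E
```

```text
27.4 [ 0.59597146 -0.04160568  0.20802984] [0.25301665 0.05461073 0.02405112] 0.052234161575529126
```

View pics/r.png

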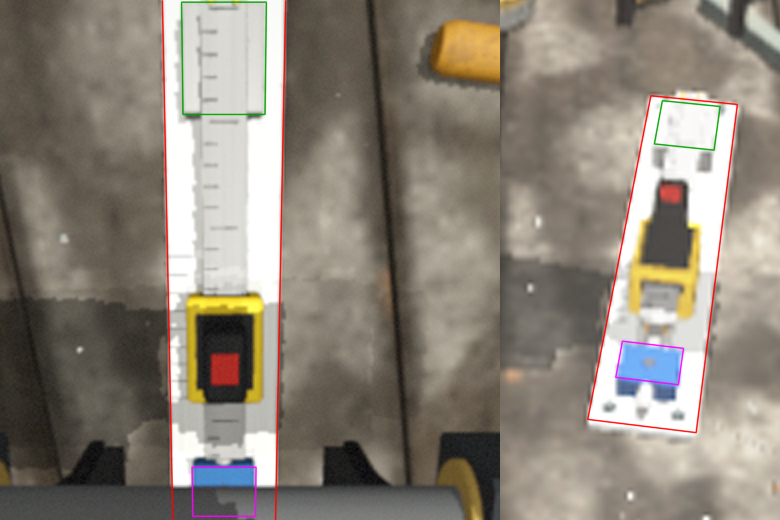

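The crop shows the head (225,350) standing straight on the plate at the stop. The rule is drawn out over the block, with the rivets and hook end just past its far edge (about y=0). The gripper is clear and the force reads zero, so I'm handing in.

```bash
python3 -c "
from bench import order
print(order.close_job())"
```

```text
the job is handed in; nothing more can be done
None
```

The hook rule is hooked over the block's far edge, bears on the stop and is locked down; I released it and handed the job in at about 27 s of the 72 s, and the hand-in call did not report a verdict.

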